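# Ready the bar scale: power rocker, tare bar, timer key

## Task

Get the bar scale ready with the steel cup on its pan, using just the closed fingertips: push down the raised end of the rocker to switch it on, then press the long tare bar fully down, and then press the round timer key fully down. The keys and the rocker stay as they are pushed; press nothing out of that order, do not press the square key, and leave the cup and everything else on the counter where they stand.

Things in the scene. Friction and masses are not known exactly. Their poses are not given: they have to be found in the camera images.
- scale: Black scale fixed to the counter, 240 (its x) by 340 (its y) mm; origin centre of underside, z up. Its +y half carries a steel pan (190 by 155 mm, top 60 mm up). Its -y half is a flat black key panel, 50 mm up, a dark display along its +x edge; in a 2 by 2 pattern (110 mm apart along x, 77 along y) it bears the rocker, tare bar, round key and square key, all white, in any arrangement.
- rocker_end (a point): Point on the upper face of the rocker's raised half, 22 mm from the hinge, 8 mm in from the outer end; moves with it. Press here, downwards. At the start the rocker's half towards the scale's -x lies level and the +x half slopes up to 25 mm above the panel; pushed over, the +x half is level, its face 16 mm above the panel.
- rocker_base: Black frame of the rocker; origin at its centre on the panel, axes as the scale's. The white rocker is a shallow V, 60 mm long (x) by 26 mm (y), hinged at mid-length along y, 12 mm above the panel. It takes 3 to 6 N at the end and stays where it is left.
- rocker (a joint): rocker angle in rad: 0 to 0.05 off (start), 0.32 fully over (on); grows as the +x half goes down
- tare_top (a point): Centre of the top of the long tare bar, a white bar 56 mm long (along the scale's y) by 22 mm. It sits on a thin black surround; its top is 14 mm above the black panel. It slides 6 mm straight down against a friction of about 4 N, has no return spring and stays where it is left. The place on the panel differs from run to run.
- tare (a joint): travel of the tare key in m: 0 up (start), 0.006 pressed fully down; it stays where it is left
- timer_top (a point): Centre of the top of the round timer key, a white disc 30 mm across. It sits on a thin black surround; its top is 14 mm above the black panel. It slides 6 mm straight down against a friction of about 4 N, has no return spring and stays where it is left. The place on the panel differs from run to run.
- timer (a joint): travel of the timer key in m: 0 up (start), 0.006 pressed fully down; it stays where it is left
- unit_top (a point): Centre of the top of the square key, 28 by 28 mm, white, not to be pressed. It sits on a thin black surround; its top is 14 mm above the black panel. It slides 6 mm straight down against a friction of about 4 N, has no return spring and stays where it is left. The place on the panel differs from run to run.
- unit (a joint): travel of the square key in m: 0 up (start), 0.006 pressed fully down; it stays where it is left
- cup_mid (a point): Centre (half-way up) of the open steel cup on the pan, 68 mm across the rim, 65 mm high. Leave alone.
- tamper_mid (a point): Centre of a loose steel tamper standing on the counter in front of the panel, 58 mm across, 84 mm high. Leave alone.
- jug_mid (a point): Centre of a loose steel milk jug with a handle, 84 mm across, 100 mm high, beside the pan end of the scale. Leave alone.
- portafilter_mid (a point): Centre of the round basket (76 mm across, 38 mm high) of a loose portafilter whose 150 mm black handle points along the point's -x, beside the panel end of the scale. Leave alone.
- tin_mid (a point): Centre of a loose aluminium tin, 72 mm across, 75 mm high, beyond the panel. Leave alone.
- fitting_mid (a point): Centre of a loose grey plastic pipe tee lying down, 120 mm long, 48 mm high, beyond the pan. Leave alone.
- spoon_grip (a point): Grip of a loose steel spoon, 160 mm long, lying in front of the pan. Leave alone.
- cup: The same steel cup; origin at the centre of its underside, z up.
Things that resemble listed ones, but are neither listed nor needed, are in the scene too. Leave any green or purple look-alike of the cup alone.

How it is judged (in metres and radians):
On the way, in this order (a step that is already met when the one before it is completed fails the run):
1. the rocker is pushed over to on (value of joint rocker above 0.26 rad), for 0.1 s.
2. the tare bar is pressed down (value of joint tare above 0.0045 m), for 0.1 s.
3. the round timer key is pressed down (value of joint timer above 0.0045 m), for 0.1 s.
At the end, for the whole second after the job is handed in: The rocker is over (above 0.26 of 0.32 rad), the tare bar and the round key are down (at least 4.5 of 6 mm), the square key is up (under 2 mm), the cup stands upright and at rest, and nothing else has moved 20 mm (value of joint rocker above 0.26 rad and value of joint each of tare, timer above 0.0045 m and value of joint unit below 0.002 m and distance of each of cup_mid, tamper_mid, jug_mid, portafilter_mid, tin_mid, fitting_mid, spoon_grip from where it was at the start of the episode below 0.02 m and angle between cup_mid's own z axis and vertical below 0.1 rad and linear speed of cup below 0.02 m/s); the robot touches nothing.
It fails at once if the tare bar or the timer key is pressed before the rocker is on (value of joint rocker below 0.26 rad and value of joint any of tare, timer above 0.0015 m).
It fails at once if the timer key is pressed before the tare bar is down (value of joint tare below 0.0045 m and value of joint timer above 0.0015 m).
It fails at once if the square key is pressed (value of joint unit above 0.002 m).
It fails at once if the cup or another loose thing is shifted, lifted or carried off (distance of any of cup_mid, tamper_mid, jug_mid, portafilter_mid, tin_mid, fitting_mid, spoon_grip from where it was at the start of the episode above 0.02 m).
It also fails if it takes over 40 s, if anything falls off the work surface, if the arm or the gripper's body presses on something with over 40 N, if the wrist force passes 120 N, or if a joint passes its speed limit or range.

## Robot

A 7-joint arm with a two-finger parallel gripper is mounted at the origin on the work surface. World frame = base frame: x ahead of the robot, y to its left, z up, the work surface at z = 0. Lengths are in m, angles in degrees, forces in N, time in s.
With the tool pointing down it reaches from about 0.425 to 0.925 m from the base axis. Payload 6.8 kg.
Tool frame: the origin (TCP) lies midway between the tips of the shut fingers; the grasp point (between the pads) lies 19 mm behind it (robot.pinch_z is the distance from the TCP to the grasp point, in m); z points along the fingers, y is the direction in which the jaws open and shut (so a half turn about z gives the same grasp; the last joint's range is limited). The gripper opens to 88 mm and grips with 3 to 60 N. Pads are 20 mm wide; open, the fingers measure 115 mm over their backs; the gripper's body (75 mm by 178 mm) begins 61 mm behind the grasp point.
Start: joints at [-79.418, 27.33, 1.283, 89.118, -0.659, 63.558, -4.761], TCP at [0.195, 0.646, 0.202] pointing down, gripper open.
Joint ranges: [-169.35, 169.35], [-19.33, 120.38], [-80.79, 83.38], [13.8, 139.57], [-78.32, 258.32], [9.67, 109.79], [-169.56, 169.56]. Speed limits (degrees/s): [136.94, 136.94, 180, 180, 180, 180, 180].

## Interface

Orientations are given as [roll, pitch, yaw] about the fixed x, y, z axes, in that order (R = Rz(yaw) Ry(pitch) Rx(roll)).
In Python, from rig import robot gives the robot as it stands.
- The arm moves only by the tool apply_moves, never from a script. Its argument "motion" is text: rows parted by semicolons, each of 7 numbers parted by spaces: the shift along the tool's x, y, z as a fraction of full scale, then the turn, a rotation vector about the tool's x, y, z as a fraction of full scale, then the opening, from -1 (shut) to 1 (fully open). A call has 1 to 8 rows; each row shifts and turns the commanded pose from where the row before left it, along the tool's axes as they then stand; what a row does not reach is not made up. Full scale, the value 1, is 0.08 m for a shift and 2 pi rad for a turn. A row lasts 1/12 s, in which the tool goes at most 41.7 mm and 7.16 degrees, less where a joint would pass 70% of its speed; a pose out of reach is approached as far as the arm can. A call with a number of a shift or a turn outside -1 to 1 is refused whole. A call with a gripper value outside its range is refused whole. The fingers move at their own pace and stop on an object; "newtons" is the grip in N (left out, the last holds). Time passes only in rows, so rows that do not move let the fingers close. It gives the time, the measured TCP pose, the force and the opening at its end, in the units of the state.
- robot.state(): the state, without advancing time (a new reading comes with each control period).
- robot.read_camera(name): name is "scene" or "top" or "wrist"; returns a dict with "image" (384x512x3 uint8, red, green, blue), "range_z" (384x512 float32, m along the optical axis (not along the pixel's ray), 0 where there is no reading), "fx", "fy", "cx", "cy" (pixels), "origin" and "orientation" of the camera in the world. Camera axes: x right, y down, z forward; pixel columns grow to the right and rows downward; lengths in m; the calibration is good to about 2 mm. A picture is of the moment at which its call begins.
- robot.job_done(): hands the job in, once; it reports no verdict.
The state is a dict: "clock": time; "q": joint angles; "joint_vel": joint speeds; "joint_efforts": joint torques, N m; "eef_pos": TCP position; "orientation": TCP orientation; "force": force on the tool from outside, world axes, zero at the start; "wrist_torque": the same for the moment, N m; "width": opening from 0.0 (shut) to 1.0 (fully open).
Only numpy, scipy, OpenCV 4.12 (cv2) and the standard library are available. Lean on these libraries where they do the work, as an engineer would, in place of code of your own. Each camera call takes 0.05 s, during which the arm holds its last target. There are 200 camera calls.

## Working session

There is one attempt and no reset: what is moved stays moved. The work goes in short steps, Python scripts to look and compute and a tool call to move; the robot and the scene stay as the last step left them, time stands still between calls to the robot, and variables do not carry over. Pictures are saved under pics/ and viewed, about 8 in all and at most 12, crops included, and the job is handed in when it is done.

Besides the shell and the picture viewer there is one more tool, called as name(argument=value, ...) on one line, values as JSON. apply_moves: Moves the arm, as the interface text tells. Its arguments: {"type":"object","properties":{"motion":{"type":"string"},"newtons":{"type":"number"}},"required":["motion"]}

```bash
mkdir -p pics
cat > h.py <<'E'
import numpy as np, cv2
from scipy.spatial.transform import Rotation as R
from rig import robot
def Rm(o):
    o=np.array(o,float)
    if o.shape==(3,3): return o
    return R.from_euler('xyz',o,degrees=True).as_matrix()
def cloud(c):
    z=c['range_z']; v,u=np.mgrid[:z.shape[0],:z.shape[1]]
    p=np.stack([(u-c['cx'])/c['fx']*z,(v-c['cy'])/c['fy']*z,z],-1)
    P=p@Rm(c['orientation']).T+np.array(c['origin']); P[z==0]=np.nan
    return P
E
python3 - <<'E'
from h import *
print(robot.state())
for n in ['scene','top']:
    c=robot.read_camera(n); print(n,c['origin'],c['orientation'],c['fx'])
    cv2.imwrite(f'pics/{n}0.png',c['image'][...,::-1]); np.save(f'{n}0.npy',cloud(c))
E
```

```text
{'clock': 0.0, 'q': array([-79.41642681,  27.37474168,   1.27985566,  89.17763387,
        -0.65901743,  63.55745555,  -4.76196124]), 'joint_vel': array([-0.05742445, -0.05161626,  0.05861064,  0.0270182 ,  0.10460066,
       -0.03362128, -0.03087914]), 'joint_efforts': array([-5.27122174e-04, -5.82852602e+01,  1.53452341e+00, -2.72622800e+01,
       -5.43066161e-02,  1.67967612e-02,  1.39255158e-04]), 'eef_pos': array([0.19467162, 0.64565438, 0.20069904]), 'orientation': array([-1.79897778e+02,  7.41790805e-03,  1.63223372e+02]), 'force': array([0.25765756, 0.37646547, 1.04692239]), 'wrist_torque': array([-0.05025497, -0.01950596,  0.03005137]), 'width': 1.0002581372380226}
scene [1.08513508 0.33284428 0.98571875] [-147.25754239    0.6615657   110.07046891] 448.6447684288613
top [0.39802106 0.13401828 0.90293039] [-169.50148662   -0.67310176  -91.04294082] 371.3881089385813
```

View pics/scene0.png

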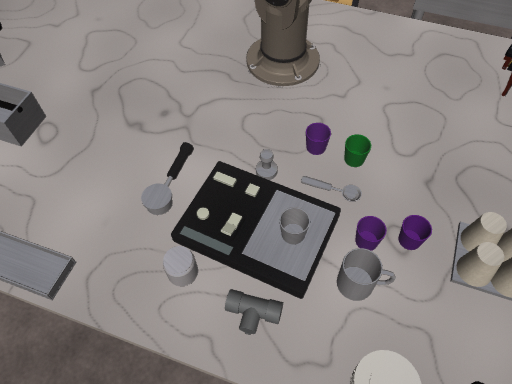

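View pics/top0.png

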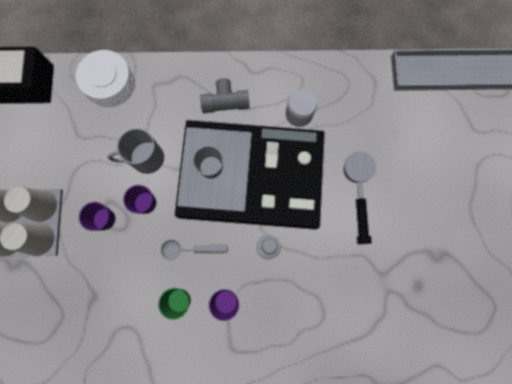

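The scene and top views show the scale with its pan left and its panel right. In the top image the rocker is at (272,154), its length along the scale's x. The round key is at (304,158), the square key at (268,201) and the tare bar at (301,204). The display is at the upper edge (288,135), which is the +x side.

Run:
```python
from h import *
for n,roi in [('top',(255,125,325,220)),('scene',(185,165,265,240))]:
    im=cv2.imread(f'pics/{n}0.png'); P=np.load(f'{n}0.npy')
    hsv=cv2.cvtColor(im,cv2.COLOR_BGR2HSV)
    m=np.zeros(im.shape[:2],np.uint8); a,b,c,d=roi
    m[b:d,a:c]=(hsv[b:d,a:c,2]>135)*255
    k,l,s,ce=cv2.connectedComponentsWithStats(m)
    print(n)
    for i in range(1,k):
        if s[i,4]<20: continue
        q=P[l==i]; print(s[i],ce[i].round(1),np.nanmedian(q,0).round(4),np.nanmin(q,0).round(3),np.nanmax(q,0).round(3))
        if n=='top': 
            r=cv2.minAreaRect(q[np.isfinite(q[:,0])][:,:2].astype(np.float32)*1000); print('  rect mm',np.round(r[0],1),np.round(r[1],1),round(r[2],1))
    # black scale footprint
    z=P[...,2]; mm=(hsv[...,2]<45)&(z>.035)&(z<.065)
    k,l,s,ce=cv2.connectedComponentsWithStats(mm.astype(np.uint8)); i=1+s[1:,4].argmax()
    q=P[l==i]; r=cv2.minAreaRect(q[:,:2].astype(np.float32)*1000); print('scale',r,np.nanmedian(q[:,2]))
```

```text
top
[266 125  30   3  47] [283.  125.5] [7.394e-01 4.990e-02 3.000e-04] [ 0.734  0.022 -0.004] [0.742 0.096 0.004]
  rect mm [739.8  58.8] [74.3  6.1] 84.8
[302 125  23   6  90] [314.8 126.8] [ 0.7341 -0.0296  0.    ] [ 0.725 -0.053 -0.003] [0.74  0.004 0.004]
  rect mm [735.5 -24.6] [56.8 14.9] 83.2
[266 142  12  25 267] [271.3 154.2] [0.6435 0.0885 0.0676] [0.615 0.074 0.052] [0.672 0.101 0.076]
  rect mm [643.1  87.6] [25.8 56.9] 88.1
[298 152  13  12 116] [304.  157.2] [0.6364 0.0114 0.0638] [ 0.622 -0.004  0.053] [0.649 0.026 0.066]
  rect mm [636.2  11.6] [27.2 27.4] 61.2
[321 153   4  67 161] [323.  194.5] [ 5.515e-01 -4.130e-02 -2.000e-04] [ 0.497 -0.049 -0.005] [ 0.665 -0.033  0.003]
  rect mm [581. -41.] [  8.5 168.4] 87.2
[262 195  12  12 136] [267.6 200.7] [0.534  0.0984 0.0638] [0.522 0.086 0.06 ] [0.548 0.112 0.068]
  rect mm [534.8  99.3] [25.4 26.2] 88.7
[290 199  24  10 218] [301.5 203.5] [0.5272 0.0217 0.0637] [ 0.515 -0.005  0.059] [0.537 0.048 0.067]
  rect mm [526.6  21.7] [53.  21.1] 87.4
scale ((603.6981201171875, 136.27835083007812), (331.2981262207031, 234.93
[... 308 characters left out ...]
1.4 171.6] [0.451  0.0928 0.0214] [0.441 0.081 0.017] [0.458 0.102 0.029]
[214 172  22  14 172] [224.2 178.5] [0.5288 0.0222 0.0638] [ 0.515 -0.005  0.053] [0.54  0.049 0.069]
[246 184  14  12 107] [251.9 189.5] [0.5364 0.0985 0.0638] [0.519 0.085 0.055] [0.55  0.112 0.068]
[197 208  12  12 105] [202.4 212.9] [0.6374 0.0114 0.0637] [ 0.624 -0.002  0.055] [0.65  0.025 0.069]
[221 213  21  23 230] [231.1 223.7] [0.6424 0.0882 0.0674] [0.612 0.074 0.062] [0.673 0.102 0.077]
[259 213   6  17  31] [262.1 220.9] [0.6076 0.1522 0.0601] [0.586 0.146 0.057] [0.631 0.156 0.064]
scale ((606.6380615234375, 137.186767578125), (339.1551208496094, 240.9073486328125), 84.52909851074219) 0.049836705871769804
```

Measurements are consistent: key tops sit at z≈0.064, the pitches are about 108 and 77 mm, and the scale's yaw is about -5°. The rocker end comes out at about (0.665, 0.086, 0.074). I'll shut the gripper, turn the yaw to 175° and travel at z=0.2.

apply_moves(motion="0 0 0 0 0 -0.0163 -1; 0 0 0 0 0 -0.0163 -1; -0.35 -0.35 0 0 0 0 -1; -0.35 -0.35 0 0 0 0 -1; -0.35 -0.35 0 0 0 0 -1; -0.35 -0.35 0 0 0 0 -1; -0.35 -0.35 0 0 0 0 -1; -0.35 -0.35 0 0 0 0 -1", newtons=20)

```text
clock: 0.77
eef_pos: [0.3482, 0.4623, 0.2014]
orientation: [-180.0, -0.0, 175.0]
force: [1.0, 0.2, -0.1]
width: 0.43
```

apply_moves(motion="-0.35 -0.35 0 0 0 0 -1; -0.35 -0.35 0 0 0 0 -1; -0.35 -0.35 0 0 0 0 -1; -0.35 -0.35 0 0 0 0 -1; -0.35 -0.35 0 0 0 0 -1; -0.35 -0.35 0 0 0 0 -1; -0.35 -0.35 0 0 0 0 -1; -0.35 -0.35 0 0 0 0 -1")

```text
clock: 1.43
eef_pos: [0.5515, 0.2196, 0.2014]
orientation: [-180.0, -0.0, 175.0]
force: [0.5, 0.2, 0.4]
width: 0.009
```

apply_moves(motion="-0.31 -0.31 0 0 0 0 -1; -0.31 -0.31 0 0 0 0 -1; -0.31 -0.31 0 0 0 0 -1; -0.31 -0.31 0 0 0 0 -1; -0.31 -0.3 0 0 0 0 -1; 0 0 0.4 0 0 0 -1; 0 0 0.4 0 0 0 -1; 0 0 0 0 0 0 -1")

```text
clock: 2.1
eef_pos: [0.6592, 0.0865, 0.1309]
orientation: [-179.8, -0.6, 174.9]
force: [-0.6, -0.5, -1.7]
width: 0.006
```

Run:
```python
from h import *
s=robot.state(); print(s['eef_pos'],s['orientation'],s['force'],s['width'])
a=[robot.read_camera(n)['image'][...,::-1] for n in('wrist','scene')]
cv2.imwrite('pics/c1.png',np.hstack([cv2.resize(a[0],(400,300)),cv2.resize(a[1][130:280,150:350],(400,300))]))
```

```text
[0.65924203 0.08647405 0.13093825] [-179.81327942   -0.6045766   174.90179367] [-0.57011471 -0.51883115 -1.66531041] 0.006328624613740476
```

View pics/c1.png

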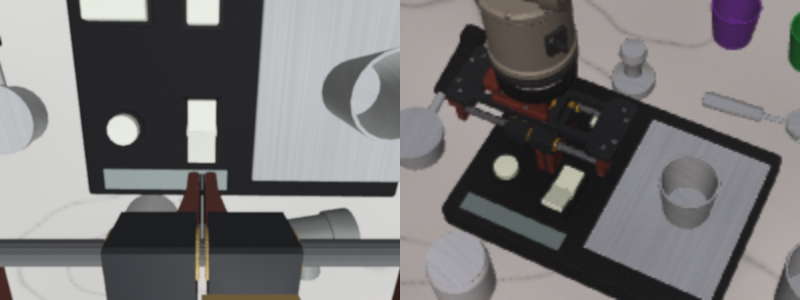

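The wrist view shows the round key at (122,130), the rocker at (201,130) with its raised half nearest the fingers, and the fingertips at (203,180). The scene crop shows the fingers over the rocker and the cup clear of the gripper. I'll let the pose settle and read it again.

apply_moves(motion="0 0 0 0 0 0 -1; 0 0 0 0 0 0 -1; 0 0 0 0 0 0 -1")

```text
clock: 2.45
eef_pos: [0.6646, 0.0883, 0.1397]
orientation: [179.9, 0.2, 175.0]
force: [-0.3, 0.3, 0.3]
width: 0.007
```

apply_moves(motion="0 -0.02 0.25 0 0 0 -1; 0 0 0.25 0 0 0 -1; 0 0 0.15 0 0 0 -1; 0 0 0 0 0 0 -1; 0 0 0 0 0 0 -1; 0 0 0 0 0 0 -1")

```text
clock: 2.95
eef_pos: [0.6643, 0.0863, 0.087]
orientation: [180.0, 0.1, 175.0]
force: [0.1, -0.7, 0.0]
width: 0.005
```

apply_moves(motion="0 0 0.06 0 0 0 -1; 0 0 0.06 0 0 0 -1; 0 0 0.06 0 0 0 -1; 0 0 0.05 0 0 0 -1; 0 0 0.04 0 0 0 -1; 0 0 0.03 0 0 0 -1; 0 0 0 0 0 0 -1; 0 0 0 0 0 0 -1")

```text
clock: 3.62
eef_pos: [0.6633, 0.0861, 0.0615]
orientation: [-180.0, -0.0, 175.0]
force: [0.1, -0.7, 0.2]
width: 0.007
```

The tip is below the expected stop and there is no force, so I'll lift and look.

apply_moves(motion="0 0 -0.3 0 0 0 -1; 0 0 -0.4 0 0 0 -1; 0 0 -0.4 0 0 0 -1; 0 0 0 0 0 0 -1; 0 0 0 0 0 0 -1")

```text
clock: 4.03
eef_pos: [0.6652, 0.0863, 0.1524]
orientation: [179.9, 0.3, 174.9]
force: [0.1, -0.5, -0.2]
width: 0.001
```

Run:
```python
from h import *
s=robot.state(); print(s['eef_pos'],s['force'],s['width'])
c=robot.read_camera('wrist'); a=[c['image'][...,::-1],robot.read_camera('scene')['image'][...,::-1]]
cv2.imwrite('pics/c2.png',np.hstack([cv2.resize(a[0],(400,300)),cv2.resize(a[1][130:280,150:350],(400,300))]))
P=cloud(c); im=c['image']; m=(im.min(-1)>150)
# profile over rocker: along scale x, near centre line
ux=np.array([.9958,-.0915]); uy=np.array([.0915,.9958]); d=P[...,:2]-[.643,.088]
x=d@ux; y=d@uy
for lo in range(-36,37,6):
    k=(abs(y)<.009)&(x>lo/1000)&(x<(lo+6)/1000); print(lo,k.sum(),np.nanmedian(P[k][:,2]).round(4))
k,l,st,ce=cv2.connectedComponentsWithStats(m.astype(np.uint8))
for i in range(1,k):
    q=np.nanmedian(P[l==i],0)
    if st[i,4]>150 and .055<q[2]<.075: print(st[i],q.round(4))
```

```text
[0.66517621 0.08627965 0.15235194] [ 0.14456019 -0.48675598 -0.18635666] 0.0014534261679703324
-36 166 0.0496
-30 225 0.0654
-24 178 0.0659
-18 166 0.0658
-12 4974 0.2716
-6 2335 0.2766
0 1811 0.2768
6 1106 0.2057
12 1593 0.1996
18 254 0.0728
24 166 0.0739
30 39 0.2485
36 125 0.0496
[ 112    0   79   20 1490] [0.5325 0.0223 0.0635]
[240   0  38  25 942] [0.5412 0.098  0.0634]
[  278     0   234   306 43459] [0.6552 0.2105 0.0593]
[ 239  116   36   74 2455] [0.6427 0.0877 0.0665]
[ 144  134   37   36 1054] [0.6359 0.0115 0.0635]
[163 260  47  11 341] [0.7379 0.0168 0.0661]
```

View pics/c2.png

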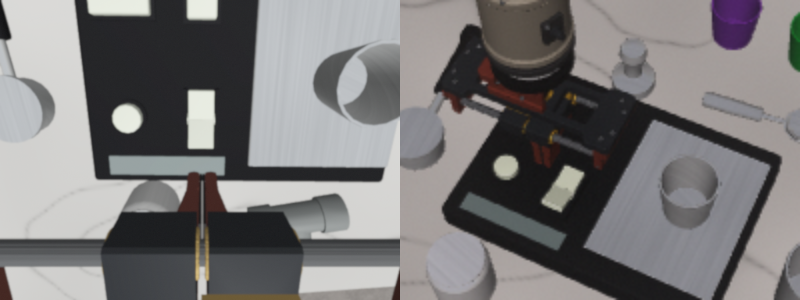

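The rocker is unchanged: its +x half still stands at 0.074 in depth and looks raised at (201,135). The tip therefore did not reach it. I'll measure where the fingertips really are against the reported TCP.

Run:
```python
from h import *
for n in('scene','wrist'):
    c=robot.read_camera(n); s=robot.state(); P=cloud(c); im=c['image'].astype(int)
    Rc=Rm(c['orientation']); p=Rc.T@(s['eef_pos']-np.array(c['origin']))
    print(n,s['eef_pos'],'TCP px',c['fx']*p[0]/p[2]+c['cx'],c['fy']*p[1]/p[2]+c['cy'],'depth',p[2])
    m=(im[...,0]>1.6*im[...,1])&(im[...,0]>35)&(im[...,2]<1.3*im[...,1]+15)
    k,l,st,ce=cv2.connectedComponentsWithStats(m.astype(np.uint8))
    for i in range(1,k):
        if st[i,4]>60:
            q=P[l==i]; q=q[np.isfinite(q[:,2])]
            if not len(q): continue
            lo=q[q[:,2]<q[:,2].min()+.012]
            print(st[i],'min z pts',lo.min(0).round(4),lo.max(0).round(4),len(lo))
    if n=='scene': cv2.imwrite('pics/c3.png',cv2.resize(c['image'][130:250,170:330,::-1],(800,600),interpolation=cv2.INTER_CUBIC))
```

```text
scene [0.66257781 0.08610816 0.14855345] TCP px 224.57194103318804 212.87837361306845 depth 0.9654073614913978
[189 159  34  28 265] min z pts [0.6535 0.0227 0.2919] [0.6879 0.1021 0.3036] 119
[216 201  14  13 102] min z pts [0.6102 0.0364 0.0516] [0.6152 0.0541 0.0523] 2
wrist [0.66242916 0.08608436 0.148231  ] TCP px 257.4792452009759 221.36213653696828 depth 0.19763986307116058
[229 222  26  51 810] min z pts [0.6516 0.0788 0.171 ] [0.6533 0.0854 0.1828] 112
[262 222  26  49 795] min z pts [0.6522 0.0888 0.1711] [0.6586 0.0955 0.1831] 111
[  0 344  14  40 359] min z pts [0.6493 0.0128 0.2503] [0.6643 0.0158 0.2554] 356
[503 355   9  29 131] min z pts [0.6668 0.1575 0.25  ] [0.6777 0.1601 0.254 ] 130
```

View pics/c3.png

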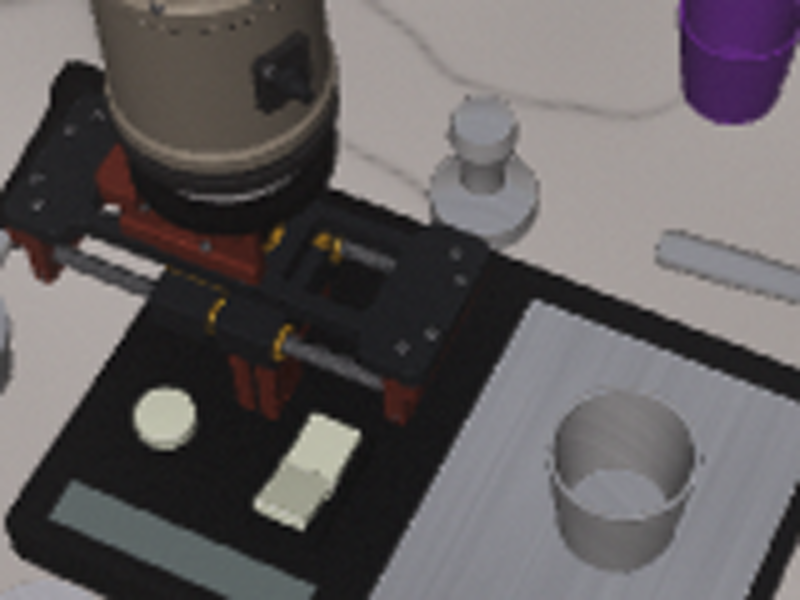

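The fingertips are over the rocker end in xy. The wrist depth and the scene ray agree that they are about 22 mm higher than the reported z, and the contact-free descent to 0.0615 bears this out. I'll correct for that bias, go down to a reported 0.058, and then press by force.

apply_moves(motion="0 0 0.4 0 0 0 -1; 0 0 0.4 0 0 0 -1; 0 0 0.3 0 0 0 -1; 0 0 0 0 0 0 -1; 0 0 0 0 0 0 -1; 0 0 0 0 0 0 -1")

```text
clock: 4.73
eef_pos: [0.664, 0.0861, 0.0625]
orientation: [180.0, 0.0, 174.9]
force: [0.8, 0.2, 1.5]
width: 0.009
```

apply_moves(motion="0 0 0.03 0 0 0 -1; 0 0 0.03 0 0 0 -1; 0 0 0.03 0 0 0 -1; 0 0 0.03 0 0 0 -1; 0 0 0 0 0 0 -1; 0 0 0 0 0 0 -1")

```text
clock: 5.23
eef_pos: [0.6642, 0.0862, 0.0526]
orientation: [180.0, 0.1, 175.0]
force: [1.8, -0.1, 1.7]
width: 0.007
```

apply_moves(motion="0 0 0.03 0 0 0 -1; 0 0 0.03 0 0 0 -1; 0 0 0.03 0 0 0 -1; 0 0 0 0 0 0 -1; 0 0 0 0 0 0 -1")

```text
clock: 5.65
eef_pos: [0.6649, 0.0861, 0.0454]
orientation: [180.0, 0.2, 175.0]
force: [3.6, -0.2, 4.8]
width: 0.001
```

Contact is at about 5 N, so the rocker is moving. I'll go on to its stop.

apply_moves(motion="0 0 0.025 0 0 0 -1; 0 0 0.025 0 0 0 -1; 0 0 0 0 0 0 -1; 0 0 0 0 0 0 -1")

```text
clock: 5.98
eef_pos: [0.6651, 0.0862, 0.045]
orientation: [179.9, 0.2, 174.9]
force: [-5.8, -0.9, 30.6]
width: 0.003
```

Firm stop at a reported z of 0.045 with 31 N, so the bias is 21 mm. I'll lift, move over the tare bar, and check the rocker with depth.

apply_moves(motion="0 0 -0.3 0 0 0 -1; 0 0 -0.3 0 0 0 -1; 0.41 -0.236 0 0 0 0 -1; 0.41 -0.236 0 0 0 0 -1; 0.41 -0.236 0 0 0 0 -1; 0.41 -0.236 0 0 0 0 -1; 0 0 0 0 0 0 -1; 0 0 0 0 0 0 -1")

```text
clock: 6.65
eef_pos: [0.5224, 0.0214, 0.0879]
orientation: [-180.0, -0.3, 174.9]
force: [1.2, 0.3, -0.1]
width: 0.007
```

```bash
cat > chk.py <<'E'
from h import *
import sys
s=robot.state(); print(s['eef_pos'],s['force'])
cs=robot.read_camera('scene'); P=cloud(cs)
ux=np.array([.9958,-.0915]); uy=np.array([.0915,.9958])
d=P[...,:2]-[.643,.088]; x=d@ux; y=d@uy
for lo in range(-30,30,10):
    k=(abs(y)<.01)&(x>lo/1000)&(x<(lo+10)/1000)&(P[...,2]<.085); print('rocker',lo,k.sum(),np.nanmedian(P[k][:,2]).round(4))
for n,p in dict(tare=(.528,.022),timer=(.637,.0114),unit=(.535,.0985)).items():
    k=(np.hypot(*(P[...,:2]-p).transpose(2,0,1))<.009)&(P[...,2]<.085); print(n,k.sum(),np.nanmedian(P[k][:,2]).round(4) if k.any() else None)
cv2.imwrite(f'pics/{sys.argv[1]}.png',cv2.resize(cs['image'][130:250,170:330,::-1],(800,600),interpolation=cv2.INTER_CUBIC))
E
python3 chk.py c4
```

```text
[0.52241437 0.02136708 0.08788345] [ 1.21911523  0.27229005 -0.05630479]
rocker -30 28 0.0733
rocker -20 38 0.0706
rocker -10 36 0.0675
rocker 0 35 0.0657
rocker 10 33 0.0655
rocker 20 44 0.065
tare 38 0.064
timer 42 0.0637
unit 35 0.0647
```

View pics/c4.png

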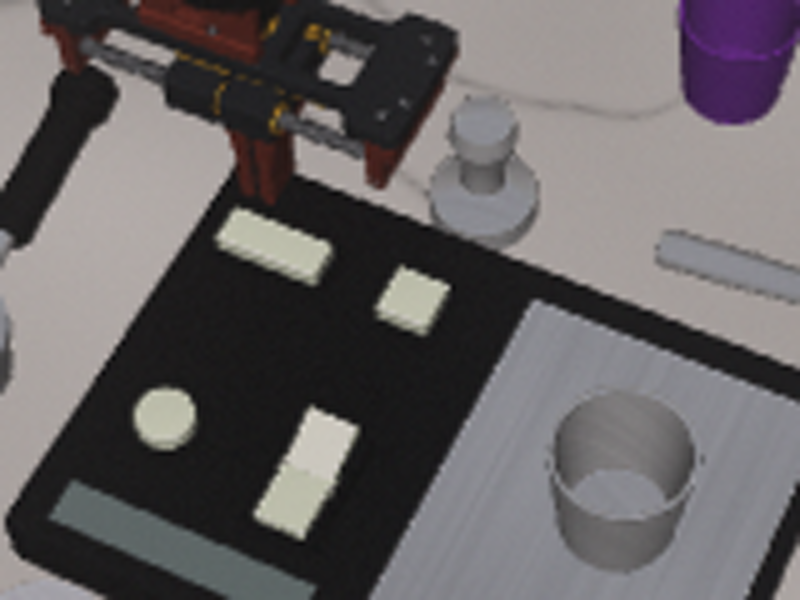

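The rocker is over: its +x half is level at 0.065 and its -x half is raised, at (325,430). The keys are all still up, and the tip is near the tare bar at (275,245). Next is the descent to just above the bar.

apply_moves(motion="0 0 0.2 0 0 0 -1; 0 0 0.2 0 0 0 -1; 0 0 0 0 0 0 -1; 0 0 0 0 0 0 -1; 0 0 0 0 0 0 -1")

```text
clock: 7.12
eef_pos: [0.5269, 0.0229, 0.0571]
orientation: [180.0, 0.0, 175.0]
force: [0.4, -0.1, 0.4]
width: 0.004
```

apply_moves(motion="0 0 0.05 0 0 0 -1; 0 0 0.05 0 0 0 -1; 0 0 0.05 0 0 0 -1; 0 0 0.04 0 0 0 -1; 0 0 0.04 0 0 0 -1; 0 0 0.03 0 0 0 -1; 0 0 0 0 0 0 -1; 0 0 0 0 0 0 -1")

```text
clock: 7.78
eef_pos: [0.5264, 0.0226, 0.037]
orientation: [180.0, 0.0, 174.9]
force: [-3.8, 0.4, 14.9]
width: 0.005
```

apply_moves(motion="0 0 0.025 0 0 0 -1; 0 0 0 0 0 0 -1; 0 0 0 0 0 0 -1")

```text
clock: 8.03
eef_pos: [0.5265, 0.0226, 0.0366]
orientation: [179.9, 0.0, 174.9]
force: [-10.0, -1.5, 32.1]
width: 0.004
```

Hard stop at a reported z of 0.0366, which is a tip height of 0.058, with 32 N. I'll lift, move over the timer key and check.

apply_moves(motion="0 0 -0.3 0 0 0 -1; 0 0 -0.3 0 0 0 -1; -0.35 -0.02 0 0 0 0 -1; -0.35 0 0 0 0 0 -1; -0.35 0 0 0 0 0 -1; -0.34 0 0 0 0 0 -1; 0 0 0 0 0 0 -1; 0 0 0 0 0 0 -1")

```text
clock: 8.7
eef_pos: [0.6372, 0.0108, 0.0813]
orientation: [-180.0, -0.0, 174.9]
force: [-0.5, -0.0, -1.1]
width: 0.002
```

```bash
python3 chk.py c5
```

```text
[0.6372402  0.01076267 0.08129509] [-0.50226221 -0.0093443  -1.10000533]
rocker -30 27 0.0737
rocker -20 38 0.071
rocker -10 36 0.0685
rocker 0 34 0.0659
rocker 10 33 0.0662
rocker 20 52 0.0657
tare 0 None
timer 39 0.0644
unit 35 0.0636
```

apply_moves(motion="0 0 0.15 0 0 0 -1; 0 0 0.15 0 0 0 -1; 0 0 0 0 0 0 -1; 0 0 0 0 0 0 -1; 0 0 0 0 0 0 -1")

```text
clock: 9.17
eef_pos: [0.6362, 0.0111, 0.0578]
orientation: [-180.0, -0.0, 175.0]
force: [0.2, 0.3, 0.3]
width: 0.009
```

The tare bar is hidden in the scene view, so I'll check it with the wrist and top depth before pressing the timer.

Run:
```python
from h import *
for c in('wrist','top'):
    P=cloud(robot.read_camera(c))
    for n,p in dict(tare=(.528,.022),unit=(.535,.0985),panel=(.53,.067)).items():
        k=(np.hypot(*(P[...,:2]-p).transpose(2,0,1))<.009)&(P[...,2]<.085); print(c,n,k.sum(),np.nanmedian(P[k][:,2]).round(4) if k.any() else None)
```

```text
wrist tare 1083 0.0575
wrist unit 1090 0.0636
wrist panel 970 0.0496
top tare 47 0.0575
top unit 48 0.0639
top panel 44 0.0494
```

The tare bar is fully down (0.0575) and the square key is up. I'll press the timer.

apply_moves(motion="0 0 0.05 0 0 0 -1; 0 0 0.05 0 0 0 -1; 0 0 0.05 0 0 0 -1; 0 0 0.04 0 0 0 -1; 0 0 0.04 0 0 0 -1; 0 0 0.04 0 0 0 -1; 0 0 0 0 0 0 -1; 0 0 0 0 0 0 -1")

```text
clock: 9.93
eef_pos: [0.6366, 0.0111, 0.0372]
orientation: [180.0, -0.0, 175.0]
force: [-2.9, 0.7, 9.6]
width: 0.005
```

apply_moves(motion="0 0 0.03 0 0 0 -1; 0 0 0 0 0 0 -1; 0 0 0 0 0 0 -1")

```text
clock: 10.18
eef_pos: [0.6367, 0.0111, 0.0368]
orientation: [179.9, -0.0, 174.9]
force: [-9.7, 0.8, 25.5]
width: 0.009
```

apply_moves(motion="0 0 -0.3 0 0 0 -1; 0 0 -0.4 0 0 0 -1; 0 0 -0.4 0 0 0 -1; 0.4 0 -0.2 0 0 0 -1; 0.4 0 0 0 0 0 -1; 0.4 0 0 0 0 0 -1; 0 0 0 0 0 0 -1; 0 0 0 0 0 0 -1")

```text
clock: 10.85
eef_pos: [0.5398, 0.0197, 0.1381]
orientation: [180.0, -0.0, 175.0]
force: [1.1, -0.4, 0.8]
width: 0.005
```

```bash
python3 chk.py c6
python3 - <<'E'
from h import *
a=np.load('top0.npy')[...,2]; c=robot.read_camera('top')
for cc in ('wrist','top'):
    P=cloud(robot.read_camera(cc))
    for n,p in dict(tare=(.528,.022),timer=(.637,.0114),unit=(.535,.0985)).items():
        k=(np.hypot(*(P[...,:2]-p).transpose(2,0,1))<.009)&(P[...,2]<.085); print(cc,n,np.nanmedian(P[k][:,2]).round(4) if k.any() else None)
E
```

```text
[0.53977975 0.01971869 0.13805264] [ 1.06002907 -0.44774867  0.79312472]
rocker -30 29 0.0738
rocker -20 38 0.0709
rocker -10 35 0.0681
rocker 0 37 0.0658
rocker 10 29 0.066
rocker 20 50 0.0644
tare 36 0.0577
timer 42 0.0578
unit 33 0.0634
wrist tare 0.0575
wrist timer 0.0576
wrist unit 0.0635
top tare 0.0582
top timer 0.0565
top unit 0.0637
```

View pics/c6.png

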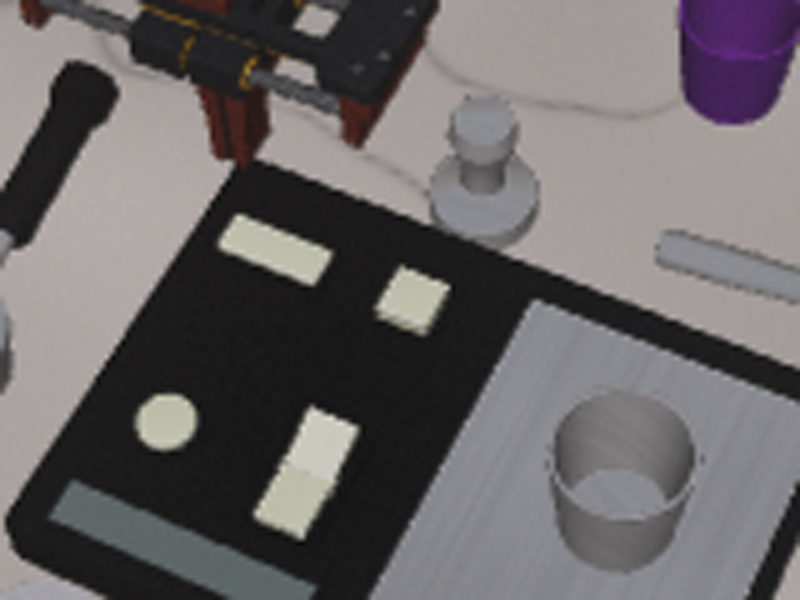

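The picture shows the tare bar (275,250) and timer (166,422) flush, the rocker over (305,470), the square key (413,300) still up and the cup where it was. The arm is clear, so I'm handing in.

```bash
python3 -c "
from rig import robot; print(robot.job_done(), robot.state()['clock'])"
```

```text
the job is handed in; nothing more can be done
the job is handed in; nothing more can be done
```

With the fingers shut, I pushed the rocker over, then pressed the tare bar, then the round timer key, each down to its hard stop (25–32 N). Then I lifted clear and handed in at about 11 s.

**Final depth checks:**

| Part | Measured height | State |
|---|---|---|
| Rocker, +x half | about 0.065 m, level | on |
| Tare bar | 0.0575–0.058 m | fully down |
| Timer key | 0.0565–0.058 m | fully down |
| Square key | 0.0635 m | up |

The cup, tamper, spoon and portafilter handle look unmoved in the last picture. The jug, tin and pipe tee were outside that crop, and I did not measure any loose item's position again. The arm passed clear of them all, with no force readings apart from the presses.

**What disagreed:** the reported TCP height was about 21 mm too low. My first press of the rocker therefore stopped short without touching anything. Camera depth showed the offset, and the contact stops then confirmed it.

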